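Uncover the frozen specimen in a cryostat and put it in the carrier

ROBOT

A 6-joint arm with a two-finger parallel gripper is mounted at the origin on the work surface. World frame = base frame: x ahead of the robot, y to its left, z up, the work surface at z = 0. Lengths are in m, angles in rad, forces in N, time in s.
With the tool pointing down it reaches from about 0.35 to 0.975 m from the base axis. Payload 4.9 kg.
Tool frame: the origin (TCP) lies on the front face of the gripper's body, between the roots of the fingers; the fingertips stand ctrl.tip_extent ahead of it and the grasp point (between the pads) lies 54 mm ahead of it (ctrl.tip_extent is the distance from the TCP to the fingertips, in m); z points along the fingers, y is the line along which they close (so a half turn about z gives the same grasp; the last joint's range is limited). The gripper opens to 85 mm and grips with 20 to 120 N. Pads are 22 mm wide; open, the fingers measure 114 mm over their backs; the gripper's body (76 mm by 85 mm) begins 54 mm behind the grasp point. The pads swing forward as they close: fully open they stand 13 mm farther back than shut.
Start: joints at [-1.312, 0.053, 1.613, -0, 1.476, -0.119], TCP at [0.231, -0.581, 0.304] pointing down, gripper open.
Joint ranges: [-3.01, 3.01], [-1.01, 2.22], [0.06, 2.58], [-1.02, 4.17], [0.09, 2.62], [-3.14, 3.14]. Speed limits (rad/s): [2.57, 2.57, 3.14, 3.14, 3.14, 3.14].

INTERFACE

Orientations are given as a rotation vector (axis times angle).
In Python, from station import ctrl gives the robot as it stands.
- The arm moves only by the tool apply_moves, never from a script. Its argument "rows" is one flat list of numbers, 6 for each row, row after row: the shift along the tool's x, y, z normalised to -1 to 1, where 1 is 0.6 m, then the turn, a rotation vector about the tool's x, y, z normalised to -1 to 1, where 1 is 90 degrees. A call has 1 to 20 rows; each row is the pose to reach, as a shift and turn from the pose commanded when the call began, along the tool's axes at that moment; what a row does not reach only later rows make up. A row lasts 1/10 s, in which the tool goes at most 50 mm and 8.59 degrees, less where a joint would pass 70% of its speed; a pose out of reach is approached as far as the arm can. A call with a number of a shift or a turn outside -1 to 1 is refused whole. A call with a gripper value outside its range is refused whole. "grip" is the opening, from 0 (shut) to 1 (fully open), set as the call begins (left out, the last holds). The fingers move at their own pace and stop on an object; "grip_force" is the grip in N (left out, the last holds). Time passes only in rows, so rows that repeat a pose let the fingers close. It gives the time, the measured TCP pose, the force, the opening and the grip force at its end, in the units of the state.
- ctrl.get_obs(): the state, without advancing time (a new reading comes with each control period).
- ctrl.get_image(name): name is "scene" or "top" or "wrist"; returns (picture, depth): 384x512x3 uint8, blue, green, red; 384x512 float32, m along the optical axis (not along the pixel's ray), 0 where there is no reading.
- ctrl.camera_model(name): a dict with "mtx" (3x3 intrinsics, pixels), "R" (3x3) and "t" (3): a world point X has camera coordinates R X + t; the wrist camera has in their place "tool_from_camera" (4x4, takes a point from camera to tool coordinates, whose origin is the TCP and whose axes are the flange's). Camera axes: x right, y down, z forward; pixel columns grow to the right and rows downward; lengths in m; the calibration is good to about 2 mm. A picture is of the moment at which its call begins: read the wrist's pose just before it. camera_model takes no time and is no camera call.
- ctrl.finish_job(): hands the job in; it is judged then, once.
The state is a dict: "t": time; "q": joint angles; "dq": joint speeds; "effort": joint torques, N m; "tool_pos": TCP position; "tool_rot": TCP orientation; "contact_force": force on the tool from outside, world axes, zero at the start; "wrist_torque": the same for the moment, N m; "opening": finger opening in m; "grip_force": force on a finger pad.
Only numpy, scipy, OpenCV 4.12 (cv2) and the standard library are available. Lean on these libraries where they do the work, as an engineer would, in place of code of your own. Each camera call takes 0.05 s, during which the arm holds its last target. There are 200 camera calls.

TASK

One of the specimens on the freezing rail has the heat extractor (the steel weight with the black handle) standing on it. First take the extractor off and stand it upright on the round rest, then move the specimen that was under it into the empty compartment of the steel carrier, standing upright. Set both down gently rather than dropping them.

Things in the scene. Friction and masses are not known exactly. Their poses are not given: they have to be found in the camera images.
- extractor: Heat extractor: round steel weight 32 mm in diameter and 20 mm high, with an upright black handle 20 mm in diameter and 40 mm high on top (60 mm in all, about 220 g). It starts standing loose on top of the specimen's white block. Origin: centre of its underside; z points up along the handle.
- specimen: Chuck under the extractor (70 g): aluminium foot 30 mm wide, 12 mm high; on it a disc 36 mm wide, 12 to 20 mm up; on that a white frozen block 26 mm wide, 20 to 32 mm up. Origin: centre of its underside; z up. Stands loose on the flat top of the fixed dark rail (60 by 260 mm, top 25 mm above the table); two like it, uncovered, stand about 80 mm apart along the rail, one more in the carrier.
- rest: Round rest for the extractor: fixed low disc 90 mm in diameter and 8 mm high with a flat dark top and no rim, standing on the work surface. Origin: centre of its underside; z up.
- empty_cell (a point): Centre of the flat inner floor (5 mm above the table) of the steel carrier's empty compartment. The carrier is a fixed open tray 130 by 210 mm, walls 5 mm thick, rising 10 mm above its floor, in two compartments each 120 mm (along x) by 97 mm (along y) inside. x runs along the divider, z up; the occupied compartment lies 102 mm away towards -y. Yawed up to 12 degrees.
Mind the look-alikes: they are no part of the job. Of the things that look like the extractor, the middle-sized one is meant.

How it is judged:
On the way:
1. the extractor stands released and upright on the rest, the specimen still outside the compartment (horizontal distance between extractor and rest below 0.03 m and z of extractor in the frame of rest between 0.003 and 0.013 m and angle between extractor's own z axis and vertical below 0.17 rad and contact force between the fingers and extractor below 0.2 N and horizontal distance between specimen and empty_cell above 0.08 m), for 0.2 s.
At the end, for the whole second after the job is handed in: The extractor stands upright (within about 10 degrees) on the rest, its centre within 30 mm of the rest's centre; the specimen that was under it stands upright (within about 10 degrees) on the floor of the carrier's empty compartment, anywhere inside its walls; both released and at rest (horizontal distance between extractor and rest below 0.03 m and z of extractor in the frame of rest between 0.003 and 0.013 m and angle between each of extractor, specimen's own z axis and vertical below 0.17 rad and contact force between the fingers and extractor below 0.2 N and x of specimen in the frame of empty_cell between -0.048 and 0.048 m and y of specimen in the frame of empty_cell between -0.037 and 0.037 m and z of specimen in the frame of empty_cell between -0.005 and 0.005 m and contact force between the fingers and specimen below 0.2 N and linear speed of each of specimen, extractor below 0.02 m/s); the robot touches nothing.
It fails at once if the extractor is dropped or flung (faster than 0.7 m/s out of the fingers, a fall of about 25 mm) (contact force between the fingers and extractor below 0.1 N and linear speed of extractor above 0.7 m/s).
It fails at once if the specimen is dropped or flung (faster than 0.7 m/s out of the fingers, a fall of about 25 mm) (contact force between the fingers and specimen below 0.1 N and linear speed of specimen above 0.7 m/s).
It also fails if it takes over 58 s, if anything falls off the work surface, if the arm or the gripper's body presses on something with over 40 N, if the wrist force passes 120 N, or if a joint passes its speed limit or range.

## Working session

There is one attempt and no reset: what is moved stays moved. The work goes in short steps, Python scripts to look and compute and a tool call to move; the robot and the scene stay as the last step left them, time stands still between calls to the robot, and variables do not carry over. Pictures are saved under pics/ and viewed, at most 10 in all, crops included, and the job is handed in when it is done.

Besides the shell and the picture viewer there is one more tool, called after ">>>" as name(argument=value, ...) on one line, values as JSON. apply_moves: Moves the arm, as the interface text tells. Its arguments: {"type":"object","properties":{"rows":{"type":"array","items":{"type":"number"}},"grip":{"type":"number"},"grip_force":{"type":"number"}},"required":["rows"]}

```bash
mkdir -p pics
cat > h.py <<'E'
import numpy as np, cv2
from station import ctrl
from scipy.spatial.transform import Rotation as R
def world(name,depth,obs=None):
    m=ctrl.camera_model(name);K=np.array(m["mtx"]);h,w=depth.shape
    u,v=np.meshgrid(np.arange(w),np.arange(h))
    P=np.stack([(u-K[0,2])/K[0,0]*depth,(v-K[1,2])/K[1,1]*depth,depth],-1)
    if name=="wrist":
        T=np.array(m["tool_from_camera"]);P=P@T[:3,:3].T+T[:3,3]
        return P@R.from_rotvec(obs["tool_rot"]).as_matrix().T+obs["tool_pos"]
    return (P-np.array(m["t"]))@np.array(m["R"])
E
python3 - <<'E'
from h import *
o=ctrl.get_obs();print(o,ctrl.tip_extent)
for n in("top","scene"):
    p,d=ctrl.get_image(n);W=world(n,d);np.savez(n+".npz",p=p,W=W)
    cv2.imwrite(f"pics/{n}.png",cv2.resize(p,(800,600)))
E
```

```text
{'t': 0.0, 'q': array([-1.31201195e+00,  5.33213049e-02,  1.61430441e+00,  8.65902795e-06,
        1.47597854e+00, -1.19026890e-01]), 'dq': array([-1.37327212e-03,  2.61237323e-04, -7.98263274e-07, -2.58205974e-03,
       -6.26694152e-04, -4.32686331e-04]), 'effort': array([ 1.53583380e-03, -3.93687057e+01, -3.70173633e+01,  3.48802007e-05,
        7.18845418e-03, -8.95873029e-06]), 'tool_pos': array([ 0.2304181 , -0.58046329,  0.30267869]), 'tool_rot': array([-3.08373340e+00, -5.89562956e-01,  2.06986004e-04]), 'contact_force': array([0.23824271, 0.1505878 , 0.00997074]), 'wrist_torque': array([-0.02402812, -0.03018789,  0.03444616]), 'grip_force': 0.0, 'opening': 0.08555204887204473} 0.0726
```

View pics/top.png

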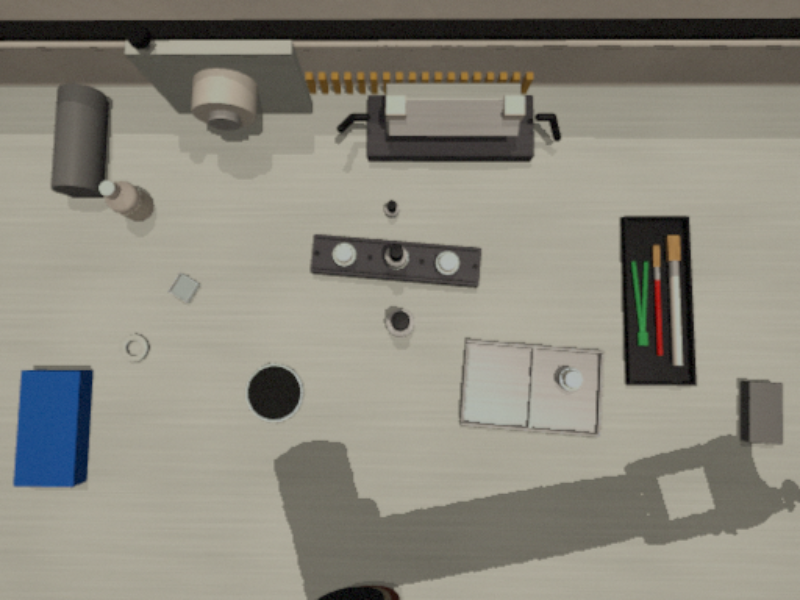

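View pics/scene.png

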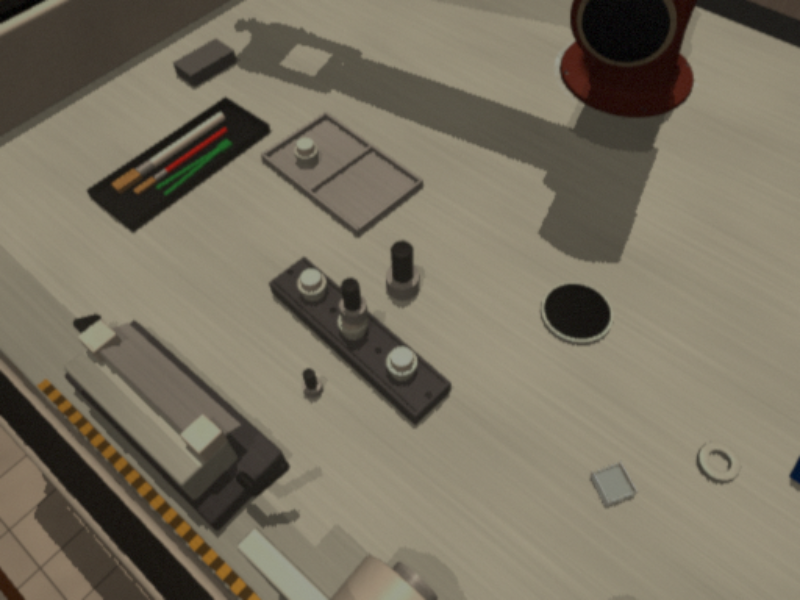

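The top view shows the rail with the extractor on its middle specimen at (397,255). The look-alikes stand at (400,321) and (391,208), the round rest is at (275,392), and the carrier is at (530,387) with its left half empty, centred near (497,384).

Run:
```python
from h import *
z=np.load("top.npz");W=z["W"];p=z["p"]
for n,(a,b) in dict(handle=(395,249),rest=(275,392),cellc=(497,384),c1=(466,341),c2=(600,350),c3=(461,424),c4=(598,434),big=(401,321),spL=(344,254),spR=(448,263),spocc=(570,378),railTL=(314,236),railTR=(480,248)).items():
    i,j=int(b*.64),int(a*.64);print(n,W[i-1:i+2,j-1:j+2].reshape(-1,3).mean(0).round(4))
# extractor handle: points high, near rail centre
for n in("top","scene"):
    Z=np.load(n+".npz")["W"].reshape(-1,3)
    h=W[int(249*.64),int(395*.64)]
    r=np.hypot(*(Z[:,:2]-h[:2]).T)<.05
    for lo,hi in((.112,.122),(.085,.112),(.07,.082),(.05,.065),(.035,.05)):
        q=Z[r&(Z[:,2]>lo)&(Z[:,2]<hi)];print(n,lo,len(q),q.mean(0).round(4) if len(q) else"",q.min(0).round(4) if len(q) else "",q.max(0).round(4) if len(q) else "")
# rest by dark color
Z=W.reshape(-1,3);g=p.reshape(-1,3).max(1)
i,j=int(392*.64),int(275*.64);c=W[i,j]
q=Z[(np.hypot(*(Z[:,:2]-c[:2]).T)<.08)&(g<50)];print("rest",q.mean(0).round(4),np.ptp(q,axis=0))
```

```text
handle [0.6583 0.0054 0.1167]
rest [0.4559 0.1869 0.0084]
cellc [ 0.4707 -0.1535  0.0044]
c1 [ 0.5347 -0.1055  0.0088]
c2 [ 0.5221 -0.3107  0.0079]
c3 [ 0.4096 -0.0975  0.0107]
c4 [ 0.3982 -0.3007  0.0134]
big [ 0.5612 -0.004   0.0815]
spL [0.6453 0.0708 0.1508]
spR [ 0.6484 -0.0727  0.0577]
spocc [ 0.4824 -0.2538  0.0366]
railTL [0.6961 0.1334 0.014 ]
railTR [ 0.6815 -0.1286  0.0062]
top 0.112 70 [0.6551 0.0036 0.1163] [ 0.6457 -0.0054  0.1121] [0.6651 0.0119 0.1197]
top 0.085 15 [0.6475 0.0037 0.0969] [ 0.6456 -0.0055  0.0856] [0.6527 0.012  0.1118]
top 0.07 71 [0.6498 0.0043 0.077 ] [ 0.6402 -0.0103  0.0707] [0.6653 0.0192 0.08  ]
top 0.05 8 [0.6434 0.003  0.061 ] [ 0.64   -0.0104  0.0557] [0.6495 0.0171 0.0639]
top 0.035 24 [ 0.6504 -0.002   0.0433] [ 0.6403 -0.013   0.0371] [0.6738 0.0198 0.0471]
scene 0.112 100 [0.6565 0.0046 0.1169] [ 0.6466 -0.0052  0.1121] [0.6655 0.0132 0.1199]
scene 0.085 97 [0.6604 0.0088 0.0993] [ 0.6486 -0.003   0.0857] [0.6658 0.0137 0.112 ]
scene 0.07 143 [0.6603 0.0085 0.0768] [ 0.6406 -0.0115  0.0703] [0.6718 0.0195 0.082 ]
scene 0.05 54 [0.665  0.0106 0.0586] [ 0.6446 -0.0042  0.0502] [0.6719 0.0192 0.065 ]
scene 0.035 125 [0.6657 0.0092 0.0447] [ 0.6446 -0.0133  0.0376] [0.6762 0.0198 0.0499]
rest [0.4537 0.1891 0.0086] [0.07630542 0.07760029 0.01059262]
```

```bash
cat >> h.py <<'E'
def row(pos,yaw,o=None):
    "yaw: deg of tool x from world x, tool down"
    o=o or ctrl.get_obs();R0=R.from_rotvec(o["tool_rot"])
    Rt=R.from_euler("z",yaw,degrees=True)*R.from_euler("x",180,degrees=True)
    s=R0.inv().apply(np.array(pos)-o["tool_pos"])/.6
    t=(R0.inv()*Rt).as_rotvec()/(np.pi/2)
    print(o["t"],o["tool_pos"].round(4),np.r_[s,t].round(4).tolist())
E
python3 - <<'E'
from h import *
row((.62,-.03,.29),-3)
E
```

```text
0.1 [ 0.2305 -0.5805  0.3028] [0.9419, -0.6133, 0.0226, -0.0012, 0.0001, 0.2739]
```

>>> apply_moves(rows=[0.942,-0.613,0.023,-0.001,0,0.274,0.942,-0.613,0.023,-0.001,0,0.274,0.942,-0.613,0.023,-0.001,0,0.274,0.942,-0.613,0.023,-0.001,0,0.274,0.942,-0.613,0.023,-0.001,0,0.274,0.942,-0.613,0.023,-0.001,0,0.274,0.942,-0.613,0.023,-0.001,0,0.274,0.942,-0.613,0.023,-0.001,0,0.274,0.942,-0.613,0.023,-0.001,0,0.274,0.942,-0.613,0.023,-0.001,0,0.274,0.942,-0.613,0.023,-0.001,0,0.274,0.942,-0.613,0.023,-0.001,0,0.274,0.942,-0.613,0.023,-0.001,0,0.274,0.942,-0.613,0.023,-0.001,0,0.274,0.942,-0.613,0.023,-0.001,0,0.274,0.942,-0.613,0.023,-0.001,0,0.274,0.942,-0.613,0.023,-0.001,0,0.274,0.942,-0.613,0.023,-0.001,0,0.274,0.942,-0.613,0.023,-0.001,0,0.274,0.942,-0.613,0.023,-0.001,0,0.274], grip=0.7, grip_force=30)

```text
t: 2.1
tool_pos: [0.62, -0.0313, 0.2903]
tool_rot: [3.139, -0.084, 0.001]
contact_force: [0.4, -0.0, -0.5]
opening: 0.0599
grip_force: 0.0
```

Run:
```python
from h import *
o=ctrl.get_obs();p,d=ctrl.get_image("wrist");W=world("wrist",d,o);np.savez("w1.npz",p=p,W=W)
cv2.imwrite("pics/w1.png",p)
Z=W.reshape(-1,3);r=np.hypot(*(Z[:,:2]-[.656,.004]).T)<.04
for lo,hi in((.112,.122),(.085,.11),(.07,.082),(.05,.065)):
    q=Z[r&(Z[:,2]>lo)&(Z[:,2]<hi)];print(lo,len(q),*[x.round(4) for x in(q.mean(0),q.min(0),q.max(0))] if len(q) else "")
print(o["opening"])
row((.656,.004,.26),-3)
```

```text
0.112 590 [0.6567 0.0037 0.1159] [ 0.6467 -0.0057  0.112 ] [0.6661 0.0136 0.1184]
0.085 130 [ 0.662  -0.0015  0.0986] [ 0.6503 -0.0057  0.085 ] [0.6661 0.0114 0.11  ]
0.07 508 [ 0.6608 -0.      0.0761] [ 0.6408 -0.0115  0.0708] [0.6723 0.019  0.0814]
0.05 51 [ 0.6664 -0.0043  0.0592] [ 0.6477 -0.0114  0.0501] [0.6723 0.0121 0.0647]
0.05988204082011442
2.15 [ 0.62   -0.0311  0.2903] [0.0567, -0.0618, 0.0504, 0.001, -0.0004, -0.0007]
```

View pics/w1.png

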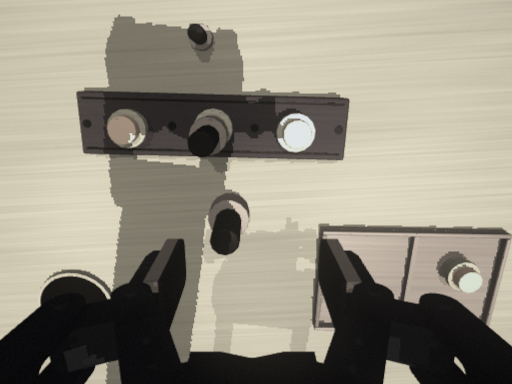

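The wrist view shows the extractor's handle top at (205,140), between the open fingers' line, with its neighbours well clear. Next I descend on the handle.

>>> apply_moves(rows=[0.0575,-0.062,0.05,0,0,0,0.0575,-0.062,0.05,0,0,0,0.0575,-0.062,0.05,0,0,0,0.0575,-0.062,0.09,0,0,0,0.0575,-0.062,0.13,0,0,0,0.0575,-0.062,0.17,0,0,0,0.0575,-0.062,0.2,0,0,0,0.0575,-0.062,0.22,0,0,0,0.0575,-0.062,0.2255,0,0,0,0.0575,-0.062,0.2255,0,0,0,0.0575,-0.062,0.2255,0,0,0,0.0575,-0.062,0.2255,0,0,0])

```text
t: 3.35
tool_pos: [0.6574, 0.0045, 0.1563]
tool_rot: [3.139, -0.082, 0.004]
contact_force: [0.6, -0.4, -0.0]
opening: 0.0599
grip_force: 0.0
```

>>> apply_moves(rows=[0,0,0,0,0,0,0,0,0,0,0,0,0,0,0,0,0,0,0,0,0,0,0,0,0,0,0,0,0,0,0,0,0,0,0,0,0,0,0,0,0,0,0,0,0,0,0,0,0,0,0,0,0,0,0,0,0,0,0,0], grip=0.0, grip_force=40)

```text
t: 4.35
tool_pos: [0.6568, 0.0046, 0.155]
tool_rot: [3.139, -0.083, 0.001]
contact_force: [-0.0, 0.3, 3.4]
opening: 0.0188
grip_force: 39.1
```

>>> apply_moves(rows=[0,0,-0.01,0,0,0,0,0,-0.03,0,0,0,0,0,-0.06,0,0,0,0,0,-0.09,0,0,0,0,0,-0.12,0,0,0,0,0,-0.15,0,0,0,0,0,-0.165,0,0,0,0,0,-0.17,0,0,0,0,0,-0.17,0,0,0,0,0,-0.17,0,0,0])

```text
t: 5.35
tool_pos: [0.6561, 0.0048, 0.2555]
tool_rot: [3.139, -0.083, -0.003]
contact_force: [0.6, 0.5, -2.6]
opening: 0.0188
grip_force: 39.1
```

Run:
```python
from h import *
p,d=ctrl.get_image("scene");W=world("scene",d)
cv2.imwrite("pics/s2.png",cv2.resize(p[60:260,100:320],(660,600)))
Z=W.reshape(-1,3);r=np.hypot(*(Z[:,:2]-[.656,.004]).T)<.05
for lo,hi in((.05,.062),(.036,.049)):
    q=Z[r&(Z[:,2]>lo)&(Z[:,2]<hi)];print(lo,len(q),*[x.round(4) for x in(q.mean(0),q.min(0),q.max(0))] if len(q) else "")
r=np.hypot(*(Z[:,:2]-[.656,.004]).T)<.03
q=Z[r&(Z[:,2]>.1)&(Z[:,2]<.2)];print(np.histogram(q[:,2],20),q.min(0))
row((.454,.189,.255),-3)
```

```text
0.05 156 [0.6594 0.0042 0.0567] [ 0.6459 -0.0092  0.0502] [0.6716 0.0155 0.0606]
0.036 135 [0.664  0.0089 0.0445] [ 0.642  -0.0146  0.0379] [0.6765 0.0205 0.0488]
(array([ 9, 11, 18, 16, 19, 15, 15, 14, 19, 55, 12,  5,  7,  9, 12, 14, 17,
       22, 21, 21]), array([0.15743741, 0.15956494, 0.16169246, 0.16381999, 0.16594751,
       0.16807504, 0.17020257, 0.17233009, 0.17445762, 0.17658514,
       0.17871267, 0.18084019, 0.18296772, 0.18509524, 0.18722277,
       0.1893503 , 0.19147782, 0.19360535, 0.19573287, 0.1978604 ,
       0.19998792])) [ 0.64414653 -0.01814448  0.15743741]
5.4 [0.656  0.0048 0.2552] [-0.3524, -0.2889, 0.0007, 0.0009, 0.0014, -0.0001]
```

View pics/s2.png

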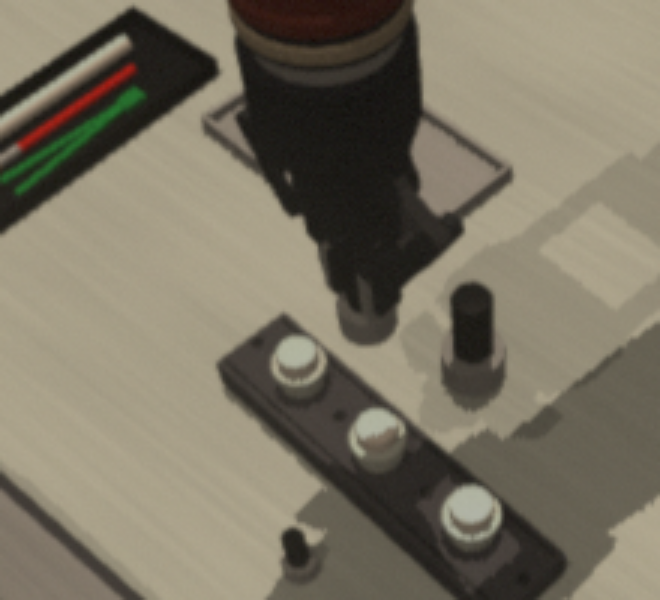

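The scene view shows the extractor hanging upright in the gripper at (367,320), and its specimen still standing on the rail at (377,437). I carry it to the rest.

>>> apply_moves(rows=[-0.015,-0.012,0,0,0,0,-0.05,-0.041,0,0,0,0,-0.09,-0.074,0,0,0,0,-0.13,-0.107,0,0,0,0,-0.17,-0.139,0,0,0,0,-0.21,-0.172,0,0,0,0,-0.25,-0.205,0,0,0,0,-0.29,-0.238,0,0,0,0,-0.32,-0.262,0,0,0,0,-0.34,-0.279,0,0,0,0,-0.35,-0.287,0,0,0,0,-0.3525,-0.289,0,0,0,0,-0.3525,-0.289,0.04,0,0,0,-0.3525,-0.289,0.08,0,0,0,-0.3525,-0.289,0.12,0,0,0,-0.3525,-0.289,0.16,0,0,0,-0.3525,-0.289,0.19,0,0,0,-0.3525,-0.289,0.21,0,0,0,-0.3525,-0.289,0.225,0,0,0,-0.3525,-0.289,0.225,0,0,0])

```text
t: 7.4
tool_pos: [0.4543, 0.1884, 0.1204]
tool_rot: [3.138, -0.083, -0.003]
contact_force: [0.1, 0.2, -3.0]
opening: 0.0188
grip_force: 39.4
```

Run:
```python
from h import *
row((.454,.189,.107),-3)
p,d=ctrl.get_image("scene");W=world("scene",d);g=p.max(2)
Z=W.reshape(-1,3);r=np.hypot(*(Z[:,:2]-[.454,.189]).T)
q=Z[(r<.022)&(Z[:,2]>.014)&(Z[:,2]<.06)];print(len(q),q.min(0).round(4),q.max(0).round(4))
q=Z[(r<.06)&(Z[:,2]>.004)&(Z[:,2]<.014)];print(q.min(0).round(4),q.max(0).round(4))
```

```text
7.4 [0.4543 0.1884 0.1204] [-0.0005, -0.001, 0.0223, 0.0014, 0.001, -0.0005]
226 [0.4474 0.169  0.0231] [0.4693 0.2107 0.0597]
[0.4114 0.1452 0.004 ] [0.4987 0.2467 0.0131]
```

>>> apply_moves(rows=[0,0,0.005,0,0,0,0,0,0.01,0,0,0,0,0,0.015,0,0,0,0,0,0.018,0,0,0,0,0,0.02,0,0,0,0,0,0.021,0,0,0,0,0,0.021,0,0,0,0,0,0.021,0,0,0])

```text
t: 8.25
tool_pos: [0.4546, 0.1888, 0.1089]
tool_rot: [3.139, -0.083, 0.001]
contact_force: [0.4, 0.3, -2.6]
opening: 0.0192
grip_force: 39.4
```

>>> apply_moves(rows=[0,0,0.001,0,0,0,0,0,0.002,0,0,0,0,0,0.002,0,0,0,0,0,0.002,0,0,0])

```text
t: 8.65
tool_pos: [0.4546, 0.1888, 0.1076]
tool_rot: [3.139, -0.083, 0.0]
contact_force: [-0.6, 0.2, -3.0]
opening: 0.0186
grip_force: 39.4
```

>>> apply_moves(rows=[0,0,0.001,0,0,0,0,0,0.002,0,0,0,0,0,0.002,0,0,0,0,0,0.002,0,0,0])

```text
t: 9.05
tool_pos: [0.4545, 0.1888, 0.1064]
tool_rot: [3.139, -0.083, 0.0]
contact_force: [0.6, -0.1, -1.8]
opening: 0.0189
grip_force: 39.4
```

>>> apply_moves(rows=[0,0,0.001,0,0,0,0,0,0.0015,0,0,0,0,0,0.0015,0,0,0,0,0,0.0015,0,0,0])

```text
t: 9.45
tool_pos: [0.4548, 0.1888, 0.1061]
tool_rot: [3.139, -0.083, 0.001]
contact_force: [-2.0, -0.1, 3.4]
opening: 0.0187
grip_force: 39.7
```

Contact with the rest is made, so I release to about 45 mm and go up.

>>> apply_moves(rows=[0,0,0,0,0,0,0,0,0,0,0,0,0,0,0,0,0,0,0,0,0,0,0,0,0,0,0,0,0,0,0,0,0,0,0,0,0,0,0,0,0,0,0,0,0,0,0,0,0,0,-0.03,0,0,0,0,0,-0.06,0,0,0,0,0,-0.1,0,0,0,0,0,-0.15,0,0,0,0,0,-0.2,0,0,0,0,0,-0.25,0,0,0,0,0,-0.28,0,0,0,0,0,-0.28,0,0,0,0,0,-0.28,0,0,0], grip=0.6)

```text
t: 11.15
tool_pos: [0.4544, 0.189, 0.2731]
tool_rot: [3.139, -0.082, 0.0]
contact_force: [0.1, -0.4, -0.7]
opening: 0.051
grip_force: 0.0
```

Run:
```python
from h import *
p,d=ctrl.get_image("scene");W=world("scene",d)
p2,d2=ctrl.get_image("top");W2=world("top",d2)
cv2.imwrite("pics/s3.png",np.hstack([cv2.resize(p[130:250,280:440],(400,300)),cv2.resize(p2[190:310,110:270],(400,300))]))
for W in(W,W2):
  Z=W.reshape(-1,3)
  r=np.hypot(*(Z[:,:2]-[.4545,.189]).T)<.04
  for lo,hi in((.063,.074),(.022,.034)):
    q=Z[r&(Z[:,2]>lo)&(Z[:,2]<hi)];print(lo,len(q),*[x.round(4) for x in(q.mean(0),q.min(0),q.max(0))] if len(q) else "")
  r=np.hypot(*(Z[:,:2]-[.656,.004]).T)<.04
  q=Z[r&(Z[:,2]>.053)&(Z[:,2]<.062)];print("block",len(q),*[x.round(4) for x in(q.mean(0),q.min(0),q.max(0))] if len(q) else "")
row((.656,.004,.26),-3)
```

```text
0.063 88 [0.4557 0.1889 0.068 ] [0.4453 0.1795 0.0632] [0.4635 0.1976 0.0711]
0.022 130 [0.4604 0.1901 0.0281] [0.4421 0.1732 0.0223] [0.4701 0.2039 0.034 ]
block 145 [0.6591 0.0037 0.0572] [ 0.6454 -0.0096  0.0534] [0.6713 0.0158 0.0613]
0.063 40 [0.4564 0.1875 0.0677] [0.4488 0.1797 0.0637] [0.4622 0.1973 0.0719]
0.022 57 [0.4597 0.183  0.0277] [0.4455 0.1733 0.0222] [0.4688 0.2023 0.0339]
block 97 [0.6577 0.0035 0.0567] [ 0.646  -0.0082  0.0531] [0.6695 0.015  0.0601]
11.25 [0.4538 0.1888 0.2715] [0.3528, 0.2899, 0.019, 0.0015, 0.0017, -0.0001]
```

View pics/s3.png

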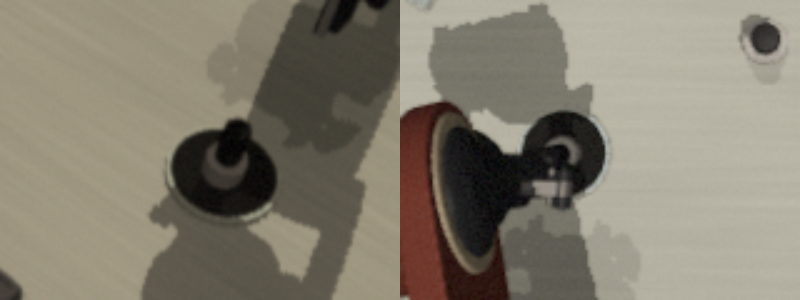

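The left half shows the extractor upright at the middle of the rest, around (225,165). Now I go to the specimen.

>>> apply_moves(rows=[0.03,0.025,0.01,0,0,0,0.09,0.074,0.02,0,0,0,0.15,0.123,0.02,0,0,0,0.21,0.173,0.02,0,0,0,0.27,0.222,0.02,0,0,0,0.32,0.263,0.02,0,0,0,0.35,0.285,0.02,0,0,0,0.356,0.29,0.02,0,0,0,0.356,0.29,0.02,0,0,0,0.356,0.29,0.02,0,0,0,0.356,0.29,0.02,0,0,0], grip=0.7)

```text
t: 12.35
tool_pos: [0.6578, 0.0051, 0.2616]
tool_rot: [3.139, -0.081, -0.001]
contact_force: [-0.1, 0.7, -0.5]
opening: 0.0597
grip_force: 0.0
```

Run:
```python
from h import *
o=ctrl.get_obs();p,d=ctrl.get_image("wrist");W=world("wrist",d,o)
cv2.imwrite("pics/w2.png",p)
Z=W.reshape(-1,3);r=np.hypot(*(Z[:,:2]-[.657,.004]).T)<.035
for lo,hi in((.053,.062),(.041,.049),(.02,.03)):
    q=Z[r&(Z[:,2]>lo)&(Z[:,2]<hi)];print(lo,len(q),*[x.round(4) for x in(q.mean(0),q.min(0),q.max(0))] if len(q) else "")
row((.657,.004,.103),-3)
```

```text
0.053 723 [0.6599 0.0035 0.0561] [ 0.6465 -0.009   0.053 ] [0.6721 0.0161 0.0585]
0.041 542 [0.6633 0.0034 0.0442] [ 0.6419 -0.014   0.041 ] [0.6769 0.021  0.0489]
0.02 2792 [0.6609 0.004  0.0242] [ 0.6277 -0.0306  0.0203] [0.6897 0.0389 0.0268]
12.4 [0.658  0.0051 0.2618] [-0.0015, 0.0015, 0.2647, 0.0009, -0.0, 0.0007]
```

View pics/w2.png

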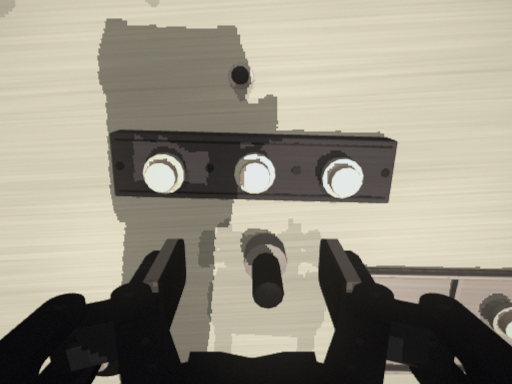

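The wrist view shows the uncovered specimen upright at (255,173), centred between the fingers, with its neighbours about 80 mm off. I descend.

>>> apply_moves(rows=[0.0027,0.002,0.03,0,0,0,0.0027,0.002,0.07,0,0,0,0.0027,0.002,0.11,0,0,0,0.0027,0.002,0.15,0,0,0,0.0027,0.002,0.19,0,0,0,0.0027,0.002,0.22,0,0,0,0.0027,0.002,0.24,0,0,0,0.0027,0.002,0.255,0,0,0,0.0027,0.002,0.262,0,0,0,0.0027,0.002,0.263,0,0,0,0.0027,0.002,0.263,0,0,0,0.0027,0.002,0.263,0,0,0])

```text
t: 13.6
tool_pos: [0.661, 0.0024, 0.1053]
tool_rot: [3.139, -0.082, 0.004]
contact_force: [0.1, -0.0, -0.4]
opening: 0.0597
grip_force: 0.0
```

>>> apply_moves(rows=[0,0,0,0,0,0,0,0,0,0,0,0,0,0,0,0,0,0,0,0,0,0,0,0,0,0,0,0,0,0,0,0,0,0,0,0,0,0,0,0,0,0,0,0,0,0,0,0], grip=0.0, grip_force=30)

```text
t: 14.4
tool_pos: [0.6608, 0.0025, 0.1049]
tool_rot: [3.139, -0.083, 0.002]
contact_force: [-0.6, -0.8, 5.9]
opening: 0.0344
grip_force: 30.0
```

>>> apply_moves(rows=[0,0,-0.005,0,0,0,0,0,-0.02,0,0,0,0,0,-0.04,0,0,0,0,0,-0.07,0,0,0,0,0,-0.1,0,0,0,0,0,-0.13,0,0,0,0,0,-0.155,0,0,0,0,0,-0.165,0,0,0,0,0,-0.165,0,0,0,0,0,-0.165,0,0,0])

```text
t: 15.4
tool_pos: [0.6599, 0.0027, 0.2024]
tool_rot: [3.139, -0.083, -0.001]
contact_force: [-0.9, -0.4, -1.7]
opening: 0.0342
grip_force: 30.0
```

Run:
```python
from h import *
o=ctrl.get_obs()
p,d=ctrl.get_image("scene");W=world("scene",d)
cv2.imwrite("pics/s4.png",cv2.resize(p[40:240,100:320],(660,600)))
Z=W.reshape(-1,3);r=np.hypot(*(Z[:,:2]-[.66,.003]).T)<.025
q=Z[r&(Z[:,2]>.08)&(Z[:,2]<.17)];print(len(q),q.min(0),np.sort(q[:,2])[:12].round(4))
row((.472,-.154,.205),-3)
```

```text
354 [ 0.6403086  -0.02027898  0.12346282] [0.1235 0.1236 0.1239 0.1244 0.1247 0.125  0.1262 0.1264 0.1265 0.1269
 0.127  0.1281]
15.45 [0.6597 0.0027 0.2018] [-0.2986, 0.2772, -0.0044, 0.0009, 0.0011, -0.0001]
```

View pics/s4.png

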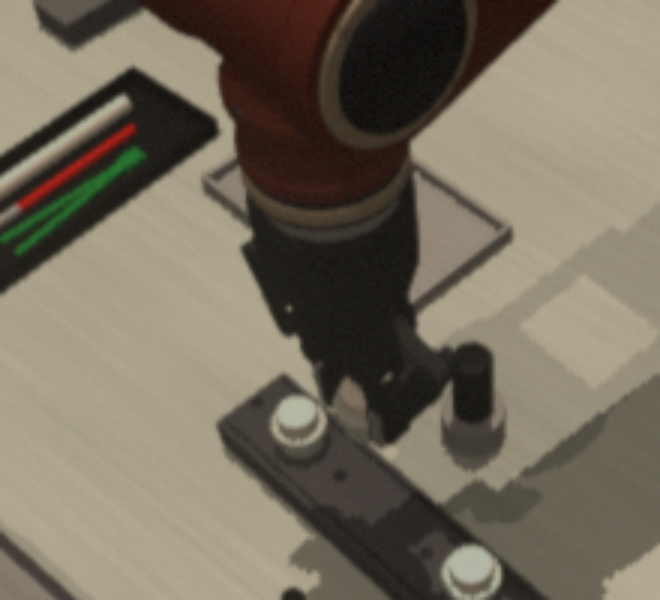

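The scene view shows the specimen held between the fingers at (350,410), clear of the rail. I carry it to the empty compartment.

>>> apply_moves(rows=[-0.015,0.014,0,0,0,0,-0.05,0.045,0,0,0,0,-0.09,0.081,0,0,0,0,-0.13,0.118,0,0,0,0,-0.17,0.154,0,0,0,0,-0.21,0.19,0,0,0,0,-0.25,0.226,0,0,0,0,-0.28,0.253,0,0,0,0,-0.3,0.271,0,0,0,0,-0.304,0.275,0,0,0,0,-0.304,0.275,0.03,0,0,0,-0.304,0.275,0.07,0,0,0,-0.304,0.275,0.1,0,0,0,-0.304,0.275,0.13,0,0,0,-0.304,0.275,0.155,0,0,0,-0.304,0.275,0.17,0,0,0,-0.304,0.275,0.178,0,0,0,-0.304,0.275,0.178,0,0,0,-0.304,0.275,0.178,0,0,0])

```text
t: 17.35
tool_pos: [0.47, -0.1528, 0.0971]
tool_rot: [3.139, -0.082, 0.002]
contact_force: [0.2, 0.3, -1.1]
opening: 0.0343
grip_force: 30.0
```

>>> apply_moves(rows=[0,0,0.003,0,0,0,0,0,0.006,0,0,0,0,0,0.009,0,0,0,0,0,0.01,0,0,0,0,0,0.01,0,0,0])

```text
t: 17.85
tool_pos: [0.4694, -0.1527, 0.0903]
tool_rot: [3.139, -0.083, 0.0]
contact_force: [-0.1, 1.0, -0.4]
opening: 0.0342
grip_force: 30.0
```

>>> apply_moves(rows=[0,0,0.003,0,0,0,0,0,0.006,0,0,0,0,0,0.006,0,0,0,0,0,0.006,0,0,0])

```text
t: 18.25
tool_pos: [0.4694, -0.1527, 0.0867]
tool_rot: [3.139, -0.082, 0.0]
contact_force: [-0.2, -0.3, -0.3]
opening: 0.0343
grip_force: 30.0
```

>>> apply_moves(rows=[0,0,0.001,0,0,0,0,0,0.002,0,0,0,0,0,0.002,0,0,0,0,0,0.002,0,0,0])

```text
t: 18.65
tool_pos: [0.4695, -0.1527, 0.0856]
tool_rot: [3.139, -0.083, 0.0]
contact_force: [0.7, 0.8, -0.6]
opening: 0.0345
grip_force: 30.0
```

>>> apply_moves(rows=[0,0,0.001,0,0,0,0,0,0.0017,0,0,0,0,0,0.0017,0,0,0,0,0,0.0017,0,0,0])

```text
t: 19.05
tool_pos: [0.4695, -0.1527, 0.0849]
tool_rot: [3.139, -0.082, 0.0]
contact_force: [-1.4, 1.0, 3.3]
opening: 0.0344
grip_force: 30.2
```

Floor contact is made. I open to about 51 mm, which keeps the finger backs inside the walls, and then rise.

>>> apply_moves(rows=[0,0,0,0,0,0,0,0,0,0,0,0,0,0,0,0,0,0,0,0,0,0,0,0,0,0,0,0,0,0,0,0,0,0,0,0,0,0,0,0,0,0,0,0,-0.03,0,0,0,0,0,-0.06,0,0,0,0,0,-0.1,0,0,0,0,0,-0.15,0,0,0,0,0,-0.2,0,0,0,0,0,-0.25,0,0,0,0,0,-0.3,0,0,0,0,0,-0.32,0,0,0,0,0,-0.32,0,0,0,0,0,-0.32,0,0,0], grip=0.6)

```text
t: 20.75
tool_pos: [0.469, -0.1522, 0.2752]
tool_rot: [3.14, -0.083, -0.002]
contact_force: [-0.6, 0.4, -0.2]
opening: 0.0509
grip_force: 0.0
```

Run:
```python
from h import *
o=ctrl.get_obs();p1,d1=ctrl.get_image("wrist");W1=world("wrist",d1,o)
p,d=ctrl.get_image("scene");W=world("scene",d)
cv2.imwrite("pics/s5.png",np.hstack([cv2.resize(p1,(400,300)),cv2.resize(p[50:260,150:430],(400,300))]))
for W in(W,W1):
  Z=W.reshape(-1,3)
  for c,b in(((.469,-.1525),((.032,.042),(.018,.028))),((.4545,.189),((.063,.074),))):
    for lo,hi in b:
      q=Z[(np.hypot(*(Z[:,:2]-c).T)<.035)&(Z[:,2]>lo)&(Z[:,2]<hi)];print(lo,len(q),*[x.round(4) for x in(q.mean(0),q.min(0),q.max(0))] if len(q) else "")
```

```text
0.032 100 [ 0.4688 -0.151   0.0368] [ 0.4541 -0.1646  0.0322] [ 0.4807 -0.1398  0.0416]
0.018 91 [ 0.4741 -0.146   0.0243] [ 0.4508 -0.1704  0.0184] [ 0.4861 -0.1348  0.028 ]
0.063 86 [0.4558 0.1889 0.0681] [0.4465 0.1798 0.0631] [0.4646 0.1982 0.071 ]
0.032 587 [ 0.4687 -0.1518  0.036 ] [ 0.4558 -0.164   0.0322] [ 0.4809 -0.1396  0.0386]
0.018 463 [ 0.4724 -0.1519  0.024 ] [ 0.4508 -0.1693  0.018 ] [ 0.4861 -0.1344  0.0279]
0.063 0
```

View pics/s5.png

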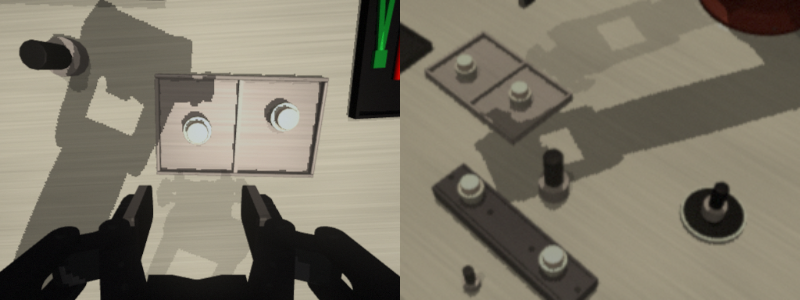

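The specimen stands upright in the middle of the formerly empty compartment, at (197,128) on the left and (519,95) on the right. The extractor stands on the rest at (714,205). I hand in.

```bash
python3 -c "
from station import ctrl
print(ctrl.finish_job())"
```

```text
the job is handed in; nothing more can be done
None
```

The extractor stands upright on the rest and its specimen stands upright in the carrier's formerly empty compartment, both set down gently and released; the job is handed in, but no verdict came back.

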